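Roll the loaded capsule shuttle to its index notch

ROBOT

A 7-joint arm with a two-finger parallel gripper is mounted at the origin on the work surface. World frame = base frame: x ahead of the robot, y to its left, z up, the work surface at z = 0. Lengths are in m, angles in rad, forces in N, time in s.
With the tool pointing down it reaches from about 0.4 to 0.875 m from the base axis. Payload 4.4 kg.
Tool frame: the origin (TCP) lies midway between the tips of the shut fingers; the grasp point (between the pads) lies 19 mm behind it; z points along the fingers, y is the line along which they close (so a half turn about z gives the same grasp; the last joint's range is limited). The gripper opens to 85 mm and grips with 20 to 120 N. Pads are 22 mm wide; open, the fingers measure 114 mm over their backs; the gripper's body (76 mm by 85 mm) begins 54 mm behind the grasp point. The pads swing forward as they close: fully open they stand 13 mm farther back than shut.
Start: joints at [-1.286, 0.628, 0.038, 1.517, -0.027, 0.996, -0.02], TCP at [0.223, 0.61, 0.205] pointing down, gripper open.
Joint ranges: [-3.06, 3.06], [-0.37, 2.12], [-1.25, 1.32], [0.18, 2.47], [-1.1, 4.24], [0.23, 1.98], [-2.94, 2.94]. Speed limits (rad/s): [2.57, 2.57, 3.14, 3.14, 3.14, 3.14, 3.14].

INTERFACE

Orientations are given as a unit quaternion [w, x, y, z].
In Python, from plant import read_state, get_image, sign_off gives the robot as it stands. The module is installed in compiled form; this text tells all that it offers.
- The arm moves only by the shell command python3 -m crank 'ROWS' [FORCE]. ROWS is JSON, one flat list of numbers, 7 for each row, row after row: the opening, from 0 (shut) to 1 (fully open), then the shift along the tool's x, y, z normalised to -1 to 1, where 1 is 0.04 m, then the turn, a rotation vector about the tool's x, y, z normalised to -1 to 1, where 1 is 90 degrees. A call has exactly 8 rows; each row shifts and turns the commanded pose from where the row before left it, along the tool's axes as they then stand; what a row does not reach is not made up. A row lasts 1/8 s, in which the tool goes at most 62.5 mm and 10.7 degrees, less where a joint would pass 70% of its speed; a pose out of reach is approached as far as the arm can. A call with a number of a shift or a turn outside -1 to 1 is refused whole. A call with a gripper value outside its range is refused whole. The fingers move at their own pace and stop on an object; FORCE is the grip in N (left out, the last holds). Time passes only in rows, so rows that do not move let the fingers close, or fill a call up. It gives the time, the measured TCP pose, the force, the opening and the grip force at its end, in the units of the state.
- read_state(): the state, without advancing time (a new reading comes with each control period).
- get_image(name): name is "scene" or "top" or "wrist"; returns a dict with "pixels" (384x512x3 uint8, red, green, blue), "range_z" (384x512 float32, m along the optical axis (not along the pixel's ray), 0 where there is no reading), "mtx" (3x3 intrinsics, pixels), "rvec" (rotation vector, rad) and "tvec" (3), from world to camera coordinates, as OpenCV has them; the wrist camera has in their place "T_tool_cam" (4x4, takes a point from camera to tool coordinates, whose origin is the TCP and whose axes are the flange's). Camera axes: x right, y down, z forward; pixel columns grow to the right and rows downward; lengths in m; the calibration is good to about 2 mm. A picture is of the moment at which its call begins: read the wrist's pose just before it.
- sign_off(): hands the job in; it is judged then, once.
The state is a dict: "time_s": time; "joint_positions": joint angles; "qd": joint speeds; "joint_efforts": joint torques, N m; "tcp_pos": TCP position; "tool_rot": TCP orientation; "force": force on the tool from outside, world axes, zero at the start; "moment": the same for the moment, N m; "gripper_width": finger opening in m; "grip_force": force on a finger pad.
Only numpy, scipy, OpenCV 4.12 (cv2) and the standard library are available. Lean on these libraries where they do the work, as an engineer would, in place of code of your own. Each camera call takes 0.05 s, during which the arm holds its last target. There are 200 camera calls.

TASK

Roll the loaded capsule shuttle along its rails to the index block, slowly and gently, pushing and braking it by its sprung end bumpers only, and bring it to rest with its side pointer in the notch, then let go so that it stays there untouched. It hardly slows down by itself, and it must not strike an end stop; touch neither the plate of open capsules nor the frame beneath it, and leave the other things on the counter alone.

Things in the scene. Friction and masses are not known exactly. Their poses are not given: they have to be found in the camera images.
- rail: aluminium rail bed 170 x 900 x 10 mm with two rails, across in front of the robot. Own y runs along the rails from the parked end to the far stop, x away from the robot, z up; origin on its underside, 1.5 mm above the counter. Between the rails at each end a steel stop, 70 mm wide, 50 mm high, its face at own y = -395 and +350 mm; the shuttle meets them with its origin at y = -250 and +205 mm.
- shuttle: capsule-filling frame on a ball-bearing carriage that rolls along the rail's y. Origin mid-length, at the height of the rail's origin, axes parallel to the rail's. Bumper faces at own y = -145 and +145 mm when not pressed. Rolling mass nominally 3.1 kg (2.4 to 4.0), rolling resistance nominally 0.012 N plus 0.15 N per m/s: it coasts far.
- nose_rear_face (a point): middle of the rear (rail -y) bumper's face, 70 mm above the rail's origin. The bumper is a steel cap 124 mm wide, 46 to 90 mm above the rail's origin, rubber-faced, 35 mm proud of the plate's edge. It is sprung: the face gives up to 34 mm along the rail against 80 N/m with little damping, so a bumped shuttle bounces. The cap weighs 0.1 kg.
- nose_front_face (a point): middle of the front (rail +y, towards the far stop) bumper's face; the same bumper as at the rear.
- pointer (a point): tip of the index pointer, a steel tab 6 mm wide (along the rail) that sticks out of the shuttle's +x side at its middle (own x = 109 mm, y = 0, z = 46 mm).
- notch (a point): middle of the 30 mm wide notch in the top of the index block, at the top edge. The pointer passes just above the block; the shuttle is home when the pointer lies over the open notch, so up to 12 mm either way along the rail.
- index: fixed aluminium index block beside the rail bed, on the side away from the robot, 34 x 100 x 39 mm (x, y, z), origin on its underside below the notch, y axis along the rail.
- tamper: loose tamper: clear plate 110 x 150 mm (x, y) on short steel pins with a round steel knob, 36 mm high over all, stands on the counter beyond the rail; origin in the middle of its underside.
- bowl: loose steel bowl 140 mm across, 60 mm high, beyond the rail; origin in the middle of its underside.
- jar: loose amber jar 72 mm across and 100 mm high, on the counter beyond the rail; origin in the middle of its underside.
- plate_top (a point): middle of the top of the shuttle: steel plate 180 (x) by 220 mm (y) with 80 open white capsules standing on it; this point 104 mm above the shuttle's origin, plate 4 mm thick, capsules stand up to 12 mm above it; it overhangs the shuttle's sides. Must not be touched.
There are look-alikes about, which are no part of the job. There is more than one size of the index; the job needs the larger.

How it is judged:
By the outcome, as a careful person would: the job done as asked, in the order asked, and still so for the second after the job is handed in, with the robot touching nothing.
It also fails if it takes over 40 s, if anything falls off the work surface, if the arm or the gripper's body presses on something with over 40 N, if the wrist force passes 120 N, or if a joint passes its speed limit or range.

## Working session

There is one attempt and no reset: what is moved stays moved. The work goes in short steps, Python scripts to look and compute and a shell command to move; the robot and the scene stay as the last step left them, time stands still between calls to the robot, and variables do not carry over. Pictures are saved under pics/ and viewed, at most 10 in all, crops included, and the job is handed in when it is done.

```bash
mkdir -p pics; python3 - <<'E'
from plant import *
import cv2,numpy as np
s=read_state();print(s)
for n in("scene","top"):
    im=get_image(n);np.savez(n+".npz",**im);cv2.imwrite(f"pics/{n}0.png",im["pixels"][:,:,::-1]);print(n,im["mtx"],im["rvec"],im["tvec"])
E
```

```text
{'time_s': 0.0, 'joint_positions': array([-1.28582498,  0.62935148,  0.03841018,  1.51835766, -0.02700322,
        0.99628715, -0.01996802]), 'qd': array([ 1.20630882e-03, -7.24753042e-04,  8.90605012e-05,  1.50795992e-04,
        1.23333669e-03, -9.40468927e-04,  1.66560075e-03]), 'joint_efforts': array([ 6.77441294e-04, -5.63406551e+01,  1.22693505e+00, -1.93448710e+01,
        1.11808433e-02,  1.02063100e-02, -6.13121159e-06]), 'tcp_pos': array([0.22307984, 0.60981132, 0.20418838]), 'tool_rot': array([-1.62858031e-04,  1.74460178e-01,  9.84663778e-01, -9.29211411e-04]), 'force': array([-0.09788315,  0.25742971, -0.37812405]), 'moment': array([-0.03336853, -0.01858438, -0.00929116]), 'grip_force': 0.0, 'gripper_width': 0.08503241971974797}
scene [[457.32130227   0.         251.96277104]
 [  0.         457.32130227 189.6723205 ]
 [  0.           0.           1.        ]] [ 0.93077136  2.60900983 -0.92405133] [ 0.43877571 -0.15488655  1.69124889]
top [[359.17502712   0.         254.52121702]
 [  0.         359.17502712 186.21910767]
 [  0.           0.           1.        ]] [ 2.17384974 -2.12418634  0.12455004] [-0.04761162  0.51207036  1.14094819]
```

View pics/scene0.png

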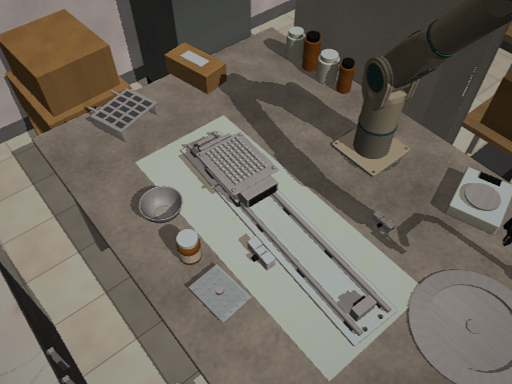

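View pics/top0.png

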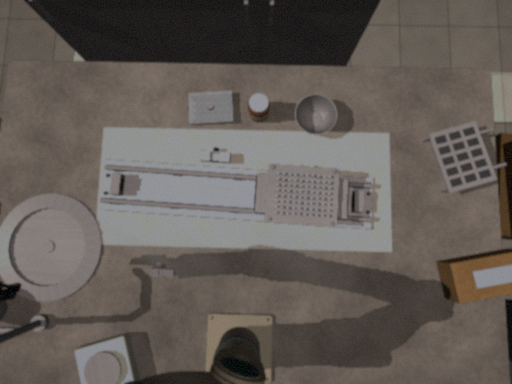

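The shuttle (plate at top 268–338,195) is parked at the right end, which is −y. Two blocks could be the index: one beside the rail at top (218,156)/scene (260,250), and one near the robot at top (163,270)/scene (385,222). I'll measure both and crop in on them.

```bash
cat > h.py <<'E'
import numpy as np,cv2
def cloud(im):
    K=im["mtx"];R=cv2.Rodrigues(im["rvec"])[0];t=im["tvec"].ravel();z=im["range_z"]
    v,u=np.indices(z.shape);c=np.stack([(u-K[0,2])/K[0,0]*z,(v-K[1,2])/K[1,1]*z,z],-1)
    w=(c-t)@R; w[z<=0]=np.nan; return w
def st(p,n):
    if len(p): print(n,len(p),"lo",np.percentile(p,2,0).round(4),"hi",np.percentile(p,98,0).round(4),"med",np.median(p,0).round(4))
E
python3 - <<'E'
from h import *
for n,bx in (("top",{"idxA":(195,235,142,168),"idxB":(145,182,258,284)}),("scene",{"idxA":(240,280,228,275),"idxB":(368,405,205,242)})):
    im=np.load(n+".npz");w=cloud(im)
    for k,(a,b,c,d) in bx.items():
        p=w[c:d,a:b].reshape(-1,3)
        for lo,hi in((.012,.03),(.03,.05),(.05,.08)): st(p[(p[:,2]>lo)&(p[:,2]<hi)],f"{n} {k} z>{lo}")
    q=w.reshape(-1,3);q=q[(q[:,0]>.3)&(q[:,0]<.72)&(abs(q[:,1])<.6)]
    for lo,hi in((.009,.016),(.044,.056),(.085,.096),(.1,.109),(.11,.13)):
        m=(q[:,2]>lo)&(q[:,2]<hi);st(q[m],f"{n} z{lo}-{hi}")
    m=(q[:,2]>.1)&(q[:,2]<.125);r=cv2.minAreaRect(q[m][:,:2].astype(np.float32)*1000);print("plate",r)
    m=(q[:,2]>.008)&(q[:,2]<.025);r=cv2.minAreaRect(q[m][:,:2].astype(np.float32)*1000);print("bed",r)
t=np.load("top.npz")["pixels"];s=np.load("scene.npz")["pixels"]
f=lambda x:cv2.resize(x,(390,290),interpolation=cv2.INTER_CUBIC)
g=np.vstack([np.hstack([f(t[130:190,180:261]),f(t[240:300,125:206])]),np.hstack([f(s[220:280,220:301]),f(t[150:240,250:392])])])
cv2.imwrite("pics/c1.png",np.clip(g[:,:,::-1]*1.4,0,255))
E
```

```text
top idxA z>0.012 68 lo [0.5766 0.0484 0.0123] hi [0.6403 0.1598 0.0299] med [0.607  0.0999 0.024 ]
top idxA z>0.03 292 lo [0.591  0.0503 0.0303] hi [0.6255 0.1464 0.045 ] med [0.6095 0.0988 0.0393]
top idxB z>0.012 184 lo [0.2162 0.2189 0.014 ] hi [0.2489 0.2917 0.0298] med [0.2307 0.2547 0.0259]
top idxB z>0.03 28 lo [0.2167 0.2231 0.03  ] hi [0.2409 0.2875 0.0335] med [0.2289 0.2695 0.0309]
top z0.009-0.016 5928 lo [ 0.3502 -0.4105  0.0091] hi [0.587  0.5576 0.0153] med [0.4892 0.1935 0.0116]
top z0.044-0.056 504 lo [ 0.4386 -0.3832  0.0451] hi [0.7066 0.4288 0.0554] med [ 0.4916 -0.2092  0.051 ]
top z0.085-0.096 812 lo [ 0.4166 -0.3231  0.0862] hi [ 0.5435 -0.039   0.0946] med [ 0.479  -0.07    0.0906]
top z0.1-0.109 3578 lo [ 0.3933 -0.2879  0.1008] hi [ 0.5664 -0.0755  0.1085] med [ 0.4781 -0.1819  0.1048]
top z0.11-0.13 520 lo [ 0.4042 -0.2708  0.1103] hi [ 0.5606 -0.0871  0.1204] med [ 0.4836 -0.1844  0.1162]
plate ((480.100341796875, -181.6552734375), (219.84521484375, 179.94613647460938), 87.1573257446289)
bed ((514.4984130859375, -1.1236572265625), (400.0158996582031, 1206.
[... 614 characters left out ...]
 0.0557] med [ 0.5294 -0.0554  0.0507]
scene z0.085-0.096 559 lo [ 0.4263 -0.3249  0.0857] hi [ 0.5484 -0.0393  0.0954] med [ 0.4896 -0.0666  0.0912]
scene z0.1-0.109 1915 lo [ 0.3967 -0.2912  0.1011] hi [ 0.5718 -0.0768  0.1087] med [ 0.4909 -0.1748  0.1055]
scene z0.11-0.13 638 lo [ 0.4061 -0.2763  0.1101] hi [ 0.5622 -0.0882  0.1216] med [ 0.4849 -0.1769  0.1151]
plate ((482.9751281738281, -184.70492553710938), (223.78347778320312, 183.3361053466797), 87.63432312011719)
bed ((511.31304931640625, -0.931884765625), (411.3988952636719, 1201.7593994140625), 0.6060781478881836)[ WARN:0@0.128] global loadsave.cpp:1063 imwrite_ Unsupported depth image for selected encoder is fallbacked to CV_8U.
```

View pics/c1.png

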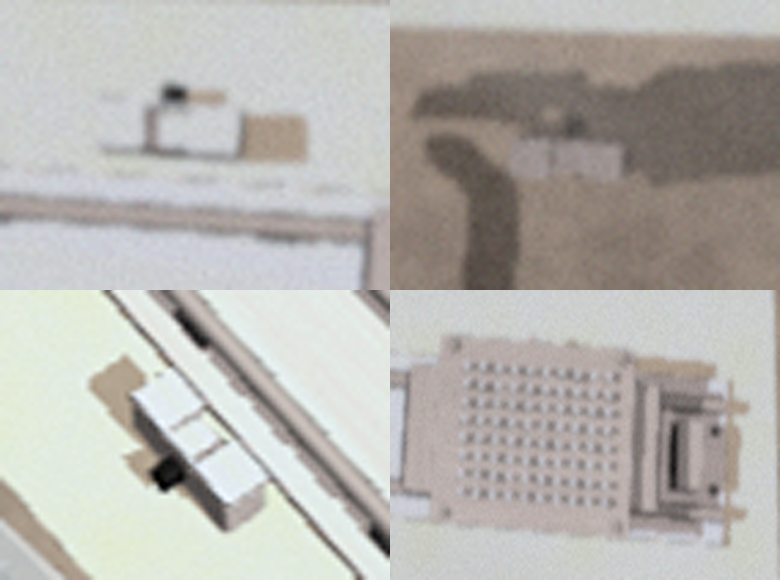

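Index A (top 218,156) is about 100 mm long, lies beyond the rail and has the notch, so it's the larger one. B is about 72 mm long and near the robot, so I'll leave it alone. Next I'll get the rail yaw, notch, bumpers and stops in rail coordinates.

```bash
python3 - <<'E'
from h import *
for n in("top","scene"):
    im=np.load(n+".npz");w=cloud(im);q=w.reshape(-1,3);col=im["pixels"].reshape(-1,3)
    ok=np.isfinite(q[:,0]);q=q[ok];col=col[ok]
    # rails: ridges between 0.016 and .035 in x .4-.56, y 0..0.35
    m=(q[:,2]>.016)&(q[:,2]<.035)&(q[:,1]>.0)&(q[:,1]<.33)
    for lo,hi in((.38,.47),(.49,.57)):
        p=q[m&(q[:,0]>lo)&(q[:,0]<hi)];
        if len(p)>20:
            f=cv2.fitLine(p[:,:2].astype(np.float32),cv2.DIST_HUBER,0,.001,.001).ravel();print(n,"rail",len(p),f, np.median(p[:,2]))
    th=np.deg2rad(2.55);e=np.array([np.sin(th),np.cos(th)]);c=np.array([np.cos(th),-np.sin(th)])
    u=q[:,:2]@e;v=q[:,:2]@c
    def rng(m,k):
        if m.sum()>5: print(n,k,m.sum(),"u",np.percentile(u[m],[1,5,95,99]).round(4),"v",np.percentile(v[m],[2,98]).round(4),"z",np.median(q[m][:,2]).round(4))
    z=q[:,2];vm=(v>.44)&(v<.54)
    rng((z>.1)&(z<.109)&(v>.3)&(v<.7)&(abs(u)<.4),"plate")
    rng((z>.086)&(z<.096)&(u<-.28)&(v>.38)&(v<.6)&(u>-.36),"rearbump")
    rng((z>.086)&(z<.096)&(u>-.066)&(u<.05)&(v>.38)&(v<.6),"frontbump")
    rng((z>.045)&(z<.056)&(u<-.33)&vm,"rearstop");rng((z>.045)&(z<.056)&(u>.2)&vm,"frontstop")
    mi=(v>.585)&(v<.63)&(u>.04)&(u<.22)&(z>.008)
    rng(mi&(z>.035)&(z<.045),"index top")
    print(" profile",[(round(a,3),(np.percentile(z[mi&(u>=a)&(u<a+.006)&(v>.592)&(v<.62)],[20,50,80])*1000).round(0).tolist()) for a in np.arange(.06,.19,.006) if (mi&(u>=a)&(u<a+.006)&(v>.592)&(v<.62)).sum()>2])
    rng((z>.043)&(z<.053)&(v>.575)&(v<.61)&(u<-.1)&(u>-.25),"pointer")
E
```

```text
top rail 393 [0.05014421 0.998742   0.44192648 0.16565484] 0.032069287992659054
top rail 372 [0.04733744 0.99887896 0.5485216  0.16317841] 0.03199918131052337
top plate 3578 u [-0.2678 -0.2604 -0.0595 -0.0521] v [0.4007 0.5741] z 0.1048
top rearbump 291 u [-0.3036 -0.302  -0.281  -0.2804] v [0.4276 0.547 ] z 0.0905
top frontbump 422 u [-0.0499 -0.0484 -0.0184 -0.0164] v [0.4287 0.5473] z 0.0907
top rearstop 217 u [-0.3626 -0.3618 -0.3331 -0.3302] v [0.4538 0.5191] z 0.051
top frontstop 233 u [0.4166 0.4179 0.4504 0.4521] v [0.4562 0.5239] z 0.0513
top index top 235 u [0.0767 0.0797 0.1718 0.1748] v [0.5871 0.6203] z 0.0399
 profile [(np.float64(0.072), [15.0, 30.0, 41.0]), (np.float64(0.078), [38.0, 40.0, 42.0]), (np.float64(0.084), [40.0, 42.0, 43.0]), (np.float64(0.09), [38.0, 40.0, 42.0]), (np.float64(0.096), [39.0, 41.0, 41.0]), (np.float64(0.102), [38.0, 40.0, 41.0]), (np.float64(0.108), [35.0, 39.0, 40.0]), (np.float64(0.114), [30.0, 32.0, 34.0]), (np.float64(0.12), [30.0, 31.0, 35.0]), (np.float64(0.126), [29.0, 32.0, 35.0]), (np.float64(0.132), [31.0, 32.0, 35.0]), (np.float6
[... 1047 characters left out ...]
 42.0]), (np.float64(0.09), [37.0, 39.0, 42.0]), (np.float64(0.096), [38.0, 41.0, 43.0]), (np.float64(0.102), [37.0, 40.0, 42.0]), (np.float64(0.108), [31.0, 33.0, 38.0]), (np.float64(0.114), [31.0, 32.0, 34.0]), (np.float64(0.12), [31.0, 33.0, 34.0]), (np.float64(0.126), [30.0, 32.0, 34.0]), (np.float64(0.132), [33.0, 34.0, 37.0]), (np.float64(0.138), [38.0, 41.0, 43.0]), (np.float64(0.144), [39.0, 41.0, 42.0]), (np.float64(0.15), [38.0, 40.0, 42.0]), (np.float64(0.156), [39.0, 42.0, 43.0]), (np.float64(0.162), [38.0, 40.0, 41.0]), (np.float64(0.168), [20.0, 32.0, 41.0]), (np.float64(0.174), [18.0, 22.0, 30.0])]
scene pointer 15 u [-0.1668 -0.1667 -0.1588 -0.1579] v [0.5768 0.5985] z 0.0466
```

```bash
python3 -m crank '[0,0,0,0.125,0,0,0.101, 0,0,0,0.125,0,0,0.101, 0,0,0,0.125,0,0,0.101, 0,0,0,0.125,0,0,0.101, 0,0,0,0.125,0,0,0.101, 0,0,0,0.125,0,0,0.101, 0,0,0,0.125,0,0,0.101, 0,0,0,0.125,0,0,0.101]' 40
cat > fk.py <<'E'
from plant import *
from h import *
from scipy.spatial.transform import Rotation as Ro
th=np.deg2rad(2.75);e=np.array([np.sin(th),np.cos(th)]);c=np.array([np.cos(th),-np.sin(th)])
def tcp():
    s=read_state();p=s["tcp_pos"];R=Ro.from_quat(np.roll(s["tool_rot"],-1)).as_matrix()
    print("t",round(s["time_s"],3),"u %.4f v %.4f z %.4f"%(p[:2]@e,p[:2]@c,p[2]),"xaz",np.degrees(np.arctan2(R[1,0],R[0,0])).round(2),"zax",R[:,2].round(3),"F",s["force"].round(2))
    return s
def shut():
    t=read_state()["time_s"];q=cloud(get_image("top")).reshape(-1,3);q=q[np.isfinite(q[:,0])]
    u=q[:,:2]@e;v=q[:,:2]@c;z=q[:,2]
    m=(z>.1)&(z<.108)&(v>.395)&(v<.582)&(abs(u)<.45)
    # plate extent from per-side rows outside gripper: use sparse-trimmed edges
    h,b=np.histogram(u[m],bins=np.arange(-.45,.45,.002));k=np.where(h>12)[0]
    print("shuttle t %.3f u lo %.4f hi %.4f mid %.4f med %.4f n %d"%(t,b[k[0]],b[k[-1]+1],(b[k[0]]+b[k[-1]+1])/2,np.median(u[m]),m.sum()))
E
python3 -c "
from fk import *
tcp();shut()"
```

```text
time_s: 1.1
tcp_pos: [0.2231, 0.6101, 0.1644]
tool_rot: [0.0, 0.726, 0.688, -0.0]
force: [-0.4, 0.5, -0.6]
gripper_width: 0.0001
grip_force: 0.0
t 1.1 u 0.6201 v 0.1936 z 0.1644 xaz 86.88 zax [-0.    -0.001 -1.   ] F [-0.42  0.48 -0.6 ]
shuttle t 1.100 u lo -0.2680 hi -0.0480 mid -0.1580 med -0.1583 n 3425
```

```bash
python3 -m crank '[0,-1,0.92,0,0,0,0, 0,-1,0.92,0,0,0,0, 0,-1,0.92,0,0,0,0, 0,-1,0.92,0,0,0,0, 0,-1,0.92,0,0,0,0, 0,-1,0.92,0,0,0,0, 0,-1,0.92,0,0,0,0, 0,-1,0.92,0,0,0,0]'; python3 -c "
from fk import *
tcp()"; python3 -m crank '[0,-1,0,0,0,0,0, 0,-1,0,0,0,0,0, 0,-1,0,0,0,0,0, 0,-1,0,0,0,0,0, 0,-1,0,0,0,0,0, 0,-1,0,0,0,0,0, 0,-1,0,0,0,0,0, 0,-1,0,0,0,0,0]'; python3 -c "
from fk import *
tcp()"
```

```text
time_s: 2.15
tcp_pos: [0.5025, 0.275, 0.1651]
tool_rot: [-0.0, 0.723, 0.69, -0.0]
force: [1.1, 0.4, -0.1]
gripper_width: 0.0002
grip_force: 0.0
t 2.15 u 0.2988 v 0.4887 z 0.1651 xaz 87.34 zax [-0.  0. -1.] F [ 1.14  0.37 -0.06]
time_s: 3.15
tcp_pos: [0.4857, -0.0445, 0.1651]
tool_rot: [-0.0, 0.723, 0.69, 0.0]
force: [-0.2, -0.2, -0.2]
gripper_width: 0.0002
grip_force: 0.0
t 3.15 u -0.0211 v 0.4873 z 0.1651 xaz 87.33 zax [ 0.  0. -1.] F [-0.19 -0.18 -0.15]
```

```bash
python3 -m crank '[0,-1,0,0,0,0,0, 0,-1,0,0,0,0,0, 0,-1,0,0,0,0,0, 0,-1,0,0,0,0,0, 0,-1,0,0,0,0,0, 0,-1,0,0,0,0,0, 0,-1,0,0,0,0,0, 0,-1,0,0,0,0,0]'; python3 -c "
from fk import *
tcp()"; python3 -m crank '[0,0,0,0,0,0,0, 0,0,0,0.6,0,0,0, 0,0,0,0.6,0,0,0, 0,0,0,0.6,0,0,0, 0,0,0,0.6,0,0,0, 0,0.15,0,0,0,0,0, 0,0.15,0,0,0,0,0, 0,0,0,0,0,0,0]'; python3 -c "
from fk import *
s=tcp();shut()
im=get_image('wrist');np.savez('wrist.npz',**im,tp=s['tcp_pos'],tr=s['tool_rot']);print(im['T_tool_cam'].round(3))
t=get_image('top');np.savez('top2.npz',**t);z=t['pixels']
g=cv2.resize(z[160:230,300:400],(640,448),interpolation=cv2.INTER_CUBIC)
w=cv2.resize(im['pixels'],(400,300))
cv2.imwrite('pics/w2.png',im['pixels'][:,:,::-1])
tcp()"
```

```text
time_s: 4.15
tcp_pos: [0.4699, -0.364, 0.1649]
tool_rot: [-0.0, 0.723, 0.69, 0.0]
force: [0.5, -0.3, -0.4]
gripper_width: -0.0001
grip_force: 0.0
t 4.15 u -0.3410 v 0.4868 z 0.1649 xaz 87.33 zax [-0.  0. -1.] F [ 0.52 -0.29 -0.42]
time_s: 5.15
tcp_pos: [0.4717, -0.3501, 0.0702]
tool_rot: [0.001, 0.724, 0.69, 0.0]
force: [-0.5, 0.8, 0.4]
gripper_width: -0.0004
grip_force: 0.0
t 5.15 u -0.3270 v 0.4880 z 0.0702 xaz 87.29 zax [ 0.002 -0.    -1.   ] F [-0.51  0.77  0.4 ]
shuttle t 5.150 u lo -0.2680 hi -0.0480 mid -0.1580 med -0.1544 n 3291
[[-0.001 -0.957 -0.291  0.073]
 [ 1.    -0.001 -0.001  0.001]
 [ 0.001 -0.291  0.957 -0.169]
 [ 0.     0.     0.     1.   ]]
t 5.3 u -0.3282 v 0.4875 z 0.0699 xaz 87.2 zax [ 0.001 -0.001 -1.   ] F [-0.37 -0.83 -0.16]
```

View pics/w2.png

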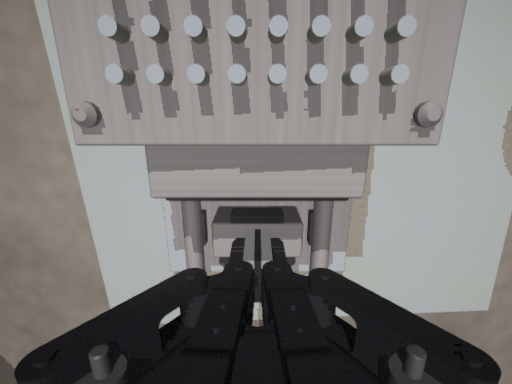

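The wrist view shows the shut finger tips at about (258,235), centred behind the rear bumper cap, whose rear edge is at row 195, with a small gap between them. I'll measure that gap.

```bash
python3 - <<'E'
import numpy as np
d=np.load("wrist.npz");z=d["range_z"];K=d["mtx"];T=d["T_tool_cam"]
v,u=np.indices(z.shape);c=np.stack([(u-K[0,2])/K[0,0]*z,(v-K[1,2])/K[1,1]*z,z,np.ones_like(z)],-1)@T.T
for col in(200,245,258,270,320):
    print(col,[(r,(c[r,col,0]*1000).round(1),(c[r,col,2]*1000).round(1)) for r in range(168,270,4)])
E
```

```text
200 [(168, np.float64(43.3), np.float64(-21.6)), (172, np.float64(41.1), np.float64(-21.9)), (176, np.float64(38.7), np.float64(-21.6)), (180, np.float64(36.7), np.float64(-22.7)), (184, np.float64(34.1), np.float64(-21.8)), (188, np.float64(31.5), np.float64(-20.8)), (192, np.float64(29.5), np.float64(-22.3)), (196, np.float64(26.9), np.float64(-21.5)), (200, np.float64(23.2), np.float64(-17.6)), (204, np.float64(0.6), np.float64(40.0)), (208, np.float64(-3.2), np.float64(40.8)), (212, np.float64(-5.7), np.float64(38.2)), (216, np.float64(-10.4), np.float64(41.0)), (220, np.float64(-13.3), np.float64(39.2)), (224, np.float64(-16.8), np.float64(39.0)), (228, np.float64(-19.7), np.float64(37.4)), (232, np.float64(-23.8), np.float64(38.3)), (236, np.float64(-27.5), np.float64(38.3)), (240, np.float64(-31.1), np.float64(38.0)), (244, np.float64(-34.6), np.float64(37.5)), (248, np.float64(-38.3), np.float64(37.3)), (252, np.float64(-42.1), np.float64(37.2)), (256, np.float64(-45.4), np.float64(36.3)), (260, np.float64(-49.3), np.float64(36.4)), (264, np.float64(-53.4), np.float64(36.6)),
[... 3915 characters left out ...]
(208, np.float64(-1.0), np.float64(34.7)), (212, np.float64(-4.7), np.float64(35.4)), (216, np.float64(-8.3), np.float64(35.6)), (220, np.float64(-12.0), np.float64(35.9)), (224, np.float64(-15.1), np.float64(35.0)), (228, np.float64(-19.3), np.float64(36.3)), (232, np.float64(-22.2), np.float64(34.7)), (236, np.float64(-26.0), np.float64(35.1)), (240, np.float64(-29.6), np.float64(35.0)), (244, np.float64(-33.2), np.float64(34.8)), (248, np.float64(-36.6), np.float64(34.1)), (252, np.float64(-40.9), np.float64(35.1)), (256, np.float64(-44.2), np.float64(34.2)), (260, np.float64(-48.1), np.float64(34.3)), (264, np.float64(-52.3), np.float64(34.7)), (268, np.float64(11.1), np.float64(-71.2))]
```

```bash
python3 - <<'E'
import cv2,numpy as np
d=np.load("wrist.npz");t=np.load("top2.npz")
a=cv2.resize(d["pixels"][180:330,180:340],(400,375),interpolation=cv2.INTER_CUBIC)
b=cv2.resize(t["pixels"][150:244,300:400],(400,375),interpolation=cv2.INTER_CUBIC)
cv2.imwrite("pics/c3.png",np.clip(np.hstack([a,b])[:,:,::-1]*2.0,0,255).astype(np.uint8))
E
```

```text
(no output)
```

View pics/c3.png

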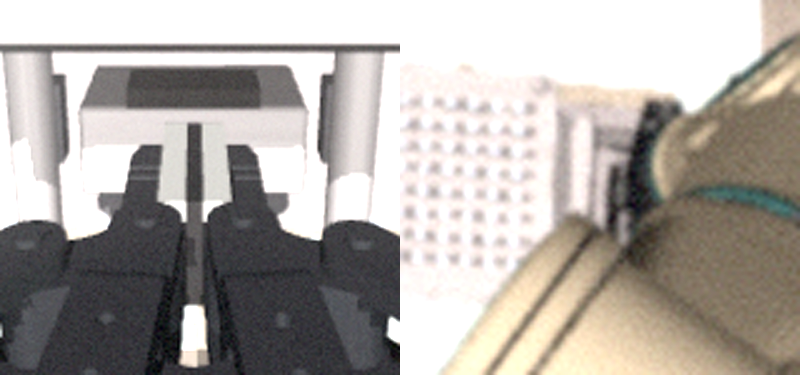

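```bash
python3 - <<'E'
from fk import *
s=tcp();im=get_image("scene");np.savez("scene2.npz",**im);w=cloud(im)
P=s["tcp_pos"]
for dz in(0,.033,.073):
    x=cv2.projectPoints((P+[0,0,dz]).reshape(1,3),im["rvec"],im["tvec"],im["mtx"],None)[0].ravel();print(dz,x)
q=w.reshape(-1,3);u=q[:,:2]@e-P[:2]@e;v=q[:,:2]@c-P[:2]@c;z=q[:,2]-P[2]
m=(abs(u)<.015)&(abs(v)<.03)
for a in np.arange(-.06,.12,.01):
    k=m&(z>=a)&(z<a+.01)
    if k.sum():print("dz %.2f"%a,k.sum(),"u",np.percentile(u[k],[5,95]).round(4),"v",np.percentile(v[k],[5,95]).round(4))
x=cv2.projectPoints(P.reshape(1,3),im["rvec"],im["tvec"],im["mtx"],None)[0].ravel().astype(int)
a=im["pixels"][max(0,x[1]-50):x[1]+40,x[0]-60:x[0]+60]
cv2.imwrite("pics/s2.png",np.clip(cv2.resize(a,(780,585),interpolation=cv2.INTER_CUBIC)[:,:,::-1]*1.6,0,255).astype(np.uint8))
E
```

```text
t 5.3 u -0.3282 v 0.4875 z 0.0699 xaz 87.2 zax [ 0.001 -0.001 -1.   ] F [-0.37 -0.83 -0.16]
0 [210.07072686 139.56692412]
0.033 [209.36879154 132.81923948]
0.073 [208.4870999  124.34356223]
dz -0.03 5 u [-0.0147 -0.0139] v [-0.0269  0.0199]
dz -0.02 14 u [-0.0142 -0.0074] v [-0.0221  0.0249]
dz 0.02 1 u [0.0062 0.0062] v [0.0102 0.0102]
dz 0.03 10 u [0.0029 0.0101] v [-0.0025  0.0111]
dz 0.04 23 u [-0.0068  0.0098] v [-0.0068  0.0168]
dz 0.05 17 u [-0.0049  0.0108] v [-0.011   0.0175]
dz 0.06 15 u [0.002  0.0126] v [-0.0106  0.0171]
dz 0.07 34 u [-0.0078  0.0125] v [-0.0246  0.0219]
dz 0.08 34 u [-0.0091  0.0125] v [-0.0269  0.0281]
dz 0.09 17 u [0.0013 0.0145] v [-0.0289  0.0197]
dz 0.10 13 u [0.0073 0.0141] v [-0.01    0.0252]
dz 0.11 17 u [0.0088 0.0146] v [-0.0084  0.0267]
```

View pics/s2.png

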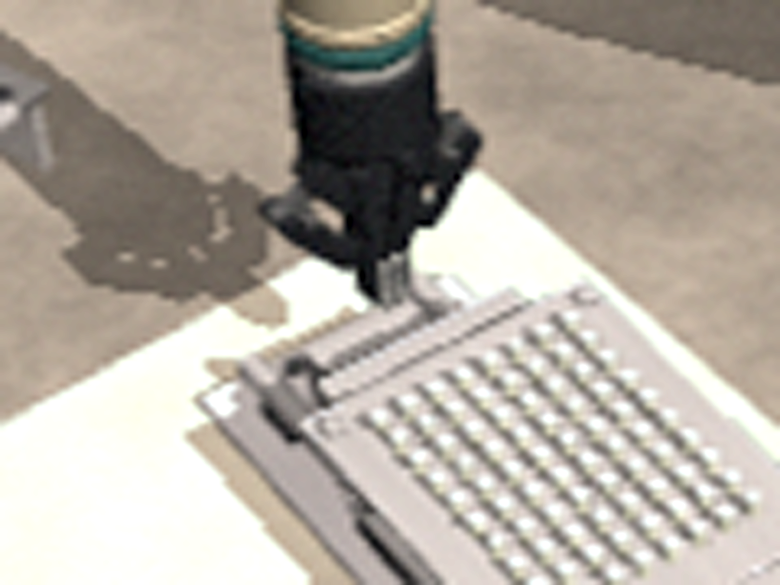

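Both the wrist and scene views agree that the shut pads end about 30 mm above the reported TCP. The bumper top is at 0.092, so I have to go about 22 mm lower, after moving clear of the stop face.

```bash
python3 -m crank '[0,0.125,0,0,0,0,0, 0,0.125,0,0,0,0,0, 0,0,0,0,0,0,0, 0,0,0,0.18,0,0,0, 0,0,0,0.18,0,0,0, 0,0,0,0.18,0,0,0, 0,0,0,0,0,0,0, 0,0,0,0,0,0,0]'; cat > wr.py <<'E'
from fk import *
def wrist(f=None):
    s=tcp();d=get_image("wrist");z=d["range_z"];K=d["mtx"];T=d["T_tool_cam"]
    if f: cv2.imwrite(f,np.clip(d["pixels"][:,:,::-1]*1.6,0,255).astype(np.uint8))
    v,u=np.indices(z.shape);c_=(np.stack([(u-K[0,2])/K[0,0]*z,(v-K[1,2])/K[1,1]*z,z,np.ones_like(z)],-1)@T.T)[...,:3].reshape(-1,3)
    wz=s["tcp_pos"][2]-c_[:,2];c_=c_[z.ravel()>0];wz=wz[z.ravel()>0]
    return s,c_,wz
E
cat > near.py <<'E'
from wr import *
s,q,z=wrist()
m=(abs(q[:,1])<.012)&(q[:,0]<.02)&(q[:,0]>-.02)&(z>s["tcp_pos"][2]-.002)&(z<.115);
if m.sum(): print("finger x",np.percentile(q[m,0],[5,50,95]).round(4),"tip z",np.percentile(z[m],[1,5]).round(4))
m=(abs(q[:,1])>.018)&(abs(q[:,1])<.055)&(z>.072)&(z<.096)&(abs(q[:,0])<.08);
if m.sum(): print("bumper x",np.percentile(q[m,0],[1,3,97]).round(4),"z",np.percentile(z[m],[50,98]).round(4),m.sum(),"u rear edge %.4f"%(s["tcp_pos"][:2]@e+np.percentile(q[m,0],1)))
E
python3 near.py
```

```text
time_s: 6.35
tcp_pos: [0.4712, -0.341, 0.0474]
tool_rot: [-0.0, 0.724, 0.689, -0.0]
force: [0.8, -0.6, -0.7]
gripper_width: 0.0002
grip_force: 0.0
t 6.35 u -0.3180 v 0.4870 z 0.0474 xaz 87.17 zax [-0. -0. -1.] F [ 0.76 -0.61 -0.69]
finger x [-0.0052  0.0102  0.0189] tip z [0.0814 0.0839]
bumper x [0.0136 0.0145 0.044 ] z [0.0919 0.0931] 8560 u rear edge -0.3045
```

```bash
python3 -m crank '[0,0.03,0,0,0,0,0, 0,0.03,0,0,0,0,0, 0,0.01,0,0,0,0,0, 0,0.03,0,0,0,0,0, 0,0.05,0,0,0,0,0, 0,0.07,0,0,0,0,0, 0,0.093,0,0,0,0,0, 0,0.113,0,0,0,0,0]'; python3 near.py
```

```text
time_s: 7.4
tcp_pos: [0.4721, -0.3236, 0.0475]
tool_rot: [0.0, 0.724, 0.689, 0.0]
force: [0.2, -0.5, -0.2]
gripper_width: 0.0002
grip_force: 0.2
t 7.4 u -0.3006 v 0.4871 z 0.0475 xaz 87.18 zax [ 0. -0. -1.] F [ 0.24 -0.5  -0.17]
finger x [-0.0043  0.0103  0.0188] tip z [0.0823 0.0868]
bumper x [0.0111 0.0119 0.0367] z [0.0919 0.0931] 6815 u rear edge -0.2895
```

```bash
python3 -m crank '[0,0.133,0,0,0,0,0, 0,0.153,0,0,0,0,0, 0,0.173,0,0,0,0,0, 0,0.193,0,0,0,0,0, 0,0,0,0,0,0,0, 0,-0.2,0,0,0,0,0, 0,0,0,-1,0,0,0, 0,0,0,-1,0,0,0]'; python3 -c "
from fk import *
tcp();shut()"
```

```text
time_s: 8.45
tcp_pos: [0.4723, -0.3071, 0.1281]
tool_rot: [-0.0, 0.725, 0.689, -0.001]
force: [0.8, -0.6, -0.2]
gripper_width: -0.0002
grip_force: 0.0
t 8.45 u -0.2840 v 0.4865 z 0.1281 xaz 87.09 zax [-0.001 -0.    -1.   ] F [ 0.82 -0.58 -0.2 ]
shuttle t 8.450 u lo -0.1980 hi 0.0220 mid -0.0880 med -0.0887 n 3388
```

```bash
python3 -m crank '[0,0,0,-0.5,0,0,0, 0,1,0,0,0,0,0, 0,1,0,0,0,0,0, 0,1,0,0,0,0,0, 0,1,0,0,0,0,0, 0,1,0,0,0,0,0, 0,1,0,0,0,0,0, 0,1,0,0,0,0,0]'; python3 -c "
from fk import *
tcp();shut()"
```

```text
time_s: 9.5
tcp_pos: [0.4873, -0.0259, 0.1476]
tool_rot: [0.001, 0.725, 0.689, 0.0]
force: [0.4, 0.0, 0.4]
gripper_width: -0.0
grip_force: 0.0
t 9.5 u -0.0025 v 0.4880 z 0.1476 xaz 87.11 zax [ 0.001 -0.001 -1.   ] F [0.39 0.   0.39]
shuttle t 9.500 u lo -0.1400 hi -0.0260 mid -0.0830 med -0.0860 n 1703
```

```bash
python3 -m crank '[0,1,0,0,0,0,0, 0,1,0,0,0,0,0, 0,1,0,0,0,0,0, 0,1,0,0,0,0,0, 0,1,0,0,0,0,0, 0,1,0,0,0,0,0, 0,0.6,0,0.8,0,0,0, 0,0,0,0.85,0,0,0]'; python3 -c "
from fk import *
tcp();shut()"
```

```text
time_s: 10.55
tcp_pos: [0.5008, 0.2401, 0.0809]
tool_rot: [0.0, 0.723, 0.691, 0.002]
force: [-0.2, -0.5, -0.4]
gripper_width: -0.0001
grip_force: 0.0
t 10.55 u 0.2639 v 0.4887 z 0.0809 xaz 87.38 zax [ 0.002  0.002 -1.   ] F [-0.21 -0.54 -0.38]
shuttle t 10.550 u lo -0.0900 hi 0.1320 mid 0.0210 med 0.0209 n 3404
```

```bash
python3 -m crank '[0,0,0,0.82,0,0,0, 0,0,0,0,0,0,0, 0,0,0,0,0,0,0, 0,0,0,0,0,0,0, 0,0,0,0,0,0,0, 0,0,0,0,0,0,0, 0,0,0,0,0,0,0, 0,0,0,0,0,0,0]'; python3 -c "
from fk import *
tcp();shut()"; python3 near.py
```

```text
time_s: 11.6
tcp_pos: [0.4997, 0.2375, 0.0487]
tool_rot: [-0.0, 0.724, 0.69, -0.0]
force: [0.1, -0.4, -0.1]
gripper_width: -0.0
grip_force: 0.0
t 11.6 u 0.2612 v 0.4877 z 0.0487 xaz 87.18 zax [-0. -0. -1.] F [ 0.1  -0.38 -0.07]
shuttle t 11.600 u lo -0.0420 hi 0.1780 mid 0.0680 med 0.0660 n 3352
t 11.65 u 0.2612 v 0.4877 z 0.0487 xaz 87.18 zax [-0. -0. -1.] F [ 0.25 -1.06 -0.75]
finger x [-0.0058  0.0099  0.0108] tip z [0.0791 0.0827]
bumper x [-0.0512 -0.0501 -0.0482] z [0.0776 0.0829] 146 u rear edge 0.2100
```

```bash
python3 -m crank '[0,-0.12,0,0,0,0,0, 0,-0.13,0,0,0,0,0, 0,-0.07,0,0,0,0,0, 0,0.02,0,0,0,0,0, 0,0.1,0,0,0,0,0, 0,0.12,0,0,0,0,0, 0,0.114,0,0,0,0,0, 0,0.102,0,0,0,0,0]'; python3 -c "
from fk import *
tcp();shut()"
```

```text
time_s: 12.7
tcp_pos: [0.4999, 0.2435, 0.0487]
tool_rot: [-0.0, 0.724, 0.69, 0.0]
force: [1.2, 0.2, -0.0]
gripper_width: 0.0001
grip_force: 0.0
t 12.7 u 0.2673 v 0.4877 z 0.0487 xaz 87.21 zax [-0.  0. -1.] F [ 1.19  0.2  -0.02]
shuttle t 12.700 u lo -0.0020 hi 0.2200 mid 0.1090 med 0.1091 n 3345
```

```bash
python3 -m crank '[0,0.055,0,0,0,0,0, 0,0.055,0,0,0,0,0, 0,0.055,0,0,0,0,0, 0,0.055,0,0,0,0,0, 0,0.055,0,0,0,0,0, 0,0.055,0,0,0,0,0, 0,0.055,0,0,0,0,0, 0,0.055,0,0,0,0,0]'; python3 -c "
from fk import *
tcp();shut()"
```

```text
time_s: 13.75
tcp_pos: [0.5009, 0.2606, 0.0487]
tool_rot: [0.0, 0.724, 0.689, -0.0]
force: [-0.2, 0.2, 0.0]
gripper_width: -0.0002
grip_force: 0.0
t 13.75 u 0.2843 v 0.4878 z 0.0487 xaz 87.18 zax [ 0. -0. -1.] F [-0.21  0.23  0.03]
shuttle t 13.750 u lo 0.0140 hi 0.2340 mid 0.1240 med 0.1242 n 3313
```

```bash
python3 -m crank '[0,0,0,0,0,0,0, 0,0,0,0,0,0,0, 0,0,0,0,0,0,0, 0,0,0,0,0,0,0, 0,0,0,0,0,0,0, 0,0,0,0,0,0,0, 0,0,0,0,0,0,0, 0,0,0,0,0,0,0]'; python3 -c "
from fk import *
tcp();shut();shut();shut()"; python3 near.py
```

```text
time_s: 14.8
tcp_pos: [0.5009, 0.2605, 0.0487]
tool_rot: [-0.0, 0.724, 0.689, 0.0]
force: [0.1, 0.0, -0.5]
gripper_width: 0.0001
grip_force: 0.0
t 14.8 u 0.2843 v 0.4878 z 0.0487 xaz 87.18 zax [-0.  0. -1.] F [ 0.14  0.05 -0.55]
shuttle t 14.800 u lo 0.0140 hi 0.2340 mid 0.1240 med 0.1232 n 3277
shuttle t 14.850 u lo 0.0140 hi 0.2360 mid 0.1250 med 0.1227 n 3284
shuttle t 14.900 u lo 0.0140 hi 0.2340 mid 0.1240 med 0.1229 n 3309
t 14.95 u 0.2843 v 0.4878 z 0.0487 xaz 87.18 zax [-0.  0. -1.] F [0.   0.09 0.74]
finger x [-0.0057  0.0099  0.0108] tip z [0.079  0.0826]
bumper x [-0.0429 -0.0415 -0.0157] z [0.079  0.0928] 1273 u rear edge 0.2414
```

```bash
python3 -m crank '[0,0.3,0,0,0,0,0, 0,0.7,0,0,0,0,0, 0,0,0,-0.5,0,0,0, 0,0,0,-1,0,0,0, 0,0,0,-1,0,0,0, 0,1,0,-1,0,0,0, 0,1,0,-0.3,0,0,0, 0,0,0,0,0,0,0]'; python3 -c "
from fk import *
tcp();shut();shut()
for n in ('top','scene'):
    im=get_image(n)
    q=cloud(im).reshape(-1,3);q=q[np.isfinite(q[:,0])];u=q[:,:2]@e;v=q[:,:2]@c;z=q[:,2]
    m=(z>.1)&(z<.108)&(v>.39)&(v<.59)&(abs(u)<.4);print(n,'plate',np.percentile(u[m],[1,99]).round(4),np.percentile(u[m],[1,99]).mean().round(4))
    m=(v>.6)&(v<.64)&(u>.04)&(u<.22)&(z>.035)&(z<.045);print('idx',np.percentile(u[m],[1,99]).round(4),np.percentile(u[m],[1,99]).mean().round(4))
    if n=='scene': S=im
x=cv2.projectPoints(np.r_[.125*e+.6*c,.045].reshape(1,3),S['rvec'],S['tvec'],S['mtx'],None)[0].ravel().astype(int);print(x)
a=S['pixels'][x[1]-30:x[1]+30,x[0]-40:x[0]+40];cv2.imwrite('pics/n.png',np.clip(cv2.resize(a,(800,600),interpolation=cv2.INTER_CUBIC)[:,:,::-1]*1.2,0,255).astype(np.uint8))
"
```

```text
time_s: 16.0
tcp_pos: [0.5058, 0.3865, 0.2017]
tool_rot: [-0.001, 0.722, 0.692, 0.002]
force: [-0.6, 0.1, -1.1]
gripper_width: -0.0
grip_force: 0.0
t 16.0 u 0.4103 v 0.4866 z 0.2017 xaz 87.58 zax [ 0.002  0.004 -1.   ] F [-0.56  0.06 -1.06]
shuttle t 16.000 u lo 0.0140 hi 0.2340 mid 0.1240 med 0.1235 n 3354
shuttle t 16.050 u lo 0.0140 hi 0.2360 mid 0.1250 med 0.1230 n 3296
top plate [0.0167 0.2325] 0.1246
idx [0.0794 0.1754] 0.1274
scene plate [0.0144 0.2309] 0.1226
idx [0.0768 0.1767] 0.1267
[262 247]
```

View pics/n.png

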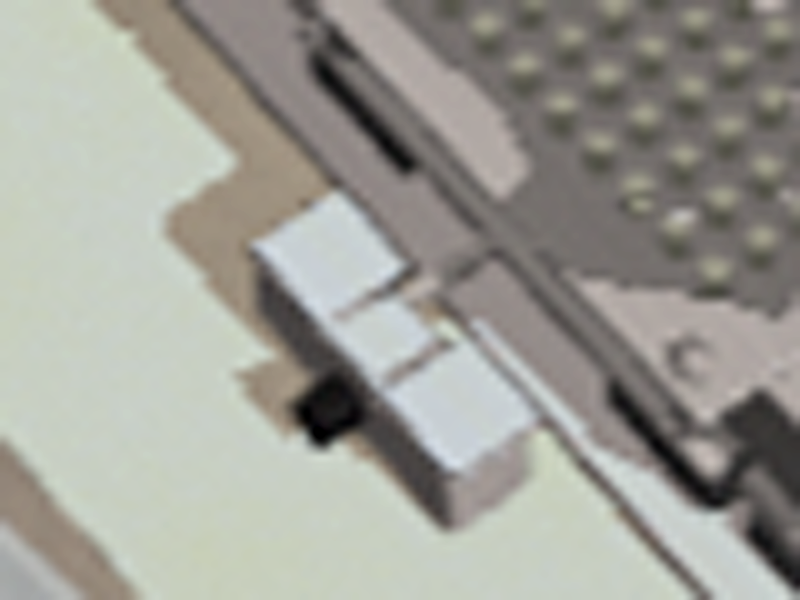

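The crop shows the pointer tip at about (430,290). Allowing for its height above the block, that is over the notch, whose inner edges are at (410,268) and (447,345). The measured offset is about −3 mm of the ±12 mm allowed. The shuttle's position is steady from t=14.8 to 16.05 s, and the hand is well clear.

```bash
python3 -c "
from fk import *
shut();print(sign_off())"
```

```text
shuttle t 16.200 u lo 0.0140 hi 0.2340 mid 0.1240 med 0.1227 n 3302
the job is handed in; nothing more can be done
None
```

I rolled the shuttle to the larger index block and braked it by its bumpers; it rests untouched with its pointer about 3 mm from the notch's middle (12 mm allowed), and I handed the job in at about 16 s (no verdict came back).

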